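Jack up the instrument base for new front feet

TASK

I want to change the front feet of the power-supply base. First lay the orange pocket multimeter gently and flat in the base's open drawer and slide the drawer fully shut, so nothing rolls out when it tips; then stand the red lever jack on the bench with its handle straight out in front and its saddle centred under the yellow lift lug, let go of it, and pump the handle smoothly all the way down so that both front feet come clear of the bench. Finish while still holding the handle down, with the robot clear of the base itself; leave the base where it stands and everything else on the bench alone.

Things in the scene. Friction and masses are not known exactly. Their poses are not given: they have to be found in the camera images.
- unit: Grey steel drawer base, loose on 4 feet, beige bench power supply bolted on top, about 6.5 kg. Origin on the bench under the case's middle; local -x = front (drawer side), z up. Case x -105..105, y -140..140, 45 to 135 above the bench; supply x -47..103, y -110..110, 95 high on top. Feet at x +-85, y +-120. Tips about its rear feet when jacked at the front
- lift_point (a point): Centre of the underside of the yellow, black-striped lift lug, a 45 x 50 mm steel tongue 6 thick at the foot of the front; in the base's frame at (-147.5, 30, 45) mm, so 45 above the bench, reaching 170 forward of the origin. Axes as the base. The drawer covers it from above while open
- front_foot_near (a point): Underside of a front foot, in the base's frame at (-85, 120, 0) mm, on the bench at the start
- front_foot_far (a point): Underside of the other front foot, at (-85, -120, 0) mm in the base's frame
- drawer (a joint): Opening of the blue-fronted drawer in m: 0 shut, 0.17 fully open, starts open; it slides out to the base's -x with about 1.2 N of friction and has no latch
- drawer_floor (a point): Middle of the drawer's inner floor, 62 above the bench; moves with the drawer, axes as the base. Inside 179 long in x (+-89) x 235 wide in y, walls 43 high. Front panel: inner face at x -89, 12 thick, from 8 below to 69 above the floor. The part out from under the case is as long as the opening
- drawer_pull (a point): Middle of the front edge of the aluminium pull lip, 15 in front of the panel, 140 wide, 125 above the bench; pushing on it or on the panel shuts the drawer
- meter: Orange pocket multimeter lying face up, 112 long (x) x 56 wide (y) x 28 high, 0.18 kg. Origin in the middle of its underside
- jack: Red lever jack, loose, 0.9 kg, on its base plate. Origin on the bench straight below the lever pin; local +x to the saddle, -x to the handle, z up. Base plate 165 x 70 x 6 (x -90..75). Two cheeks 44 long (x +-22), 56 high, 44 over their outer faces (y +-22): take the jack by these from above. Lever pin 40 high, along y
- saddle_top (a point): Centre of the top of the round 36 mm swivel saddle, on a 55 mm arm; stays level. Handle up: in the jack's frame at (50, 0, 33) mm; handle down: (54.6, 0, 63)
- jack_handle (a joint): Lever angle in rad: 0 handle up (sprung to stay there), 0.56 right down at the stop; springs back and the load drops if let go. Handle's slope up from the pin = 0.61 minus this value; saddle arm's slope = this value minus 0.436. Saddle meets the lug at about 0.24. Takes 1 to 3 N at the grip unloaded, 8 to 16 N loaded
- grip (a point): Middle of the black rubber grip, 85 long x 26 wide x 24 thick, 155 from the lever pin along the handle: 129 above the bench when up, 48 when down. Can be pinched across its width or pressed from above
- foot_a: New black rubber foot, 28 dia x 22 high, leave alone
- foot_b: Second new rubber foot, same, leave alone
- screwdriver: Yellow-handled screwdriver, 180 long, lying along its x, leave alone
- spool: Silver spool of solder, 56 dia x 42 high, leave alone
- flux: White flux bottle, 36 dia x 85 high, leave alone
- board: Small green circuit board, 100 x 66 x 20, leave alone
Things that resemble listed ones, but are neither listed nor needed, are in the scene too. Of the things that look like the meter, take the one that is farthest to the robot's right at the start.

How it is judged:
On the way, in this order (a step that is already met when the one before it is completed fails the run):
1. the multimeter lies flat in the drawer, let go (x of meter in the frame of drawer_floor between -0.075 and 0.075 m and y of meter in the frame of drawer_floor between -0.105 and 0.105 m and z of meter in the frame of drawer_floor between -0.01 and 0.012 m and angle between meter's own z axis and vertical below 0.2 rad and contact force between meter and the fingers below 0.05 N and linear speed of meter below 0.05 m/s), for 0.2 s.
2. the drawer is slid shut with the multimeter in it (x of meter in the frame of drawer_floor between -0.075 and 0.075 m and y of meter in the frame of drawer_floor between -0.105 and 0.105 m and z of meter in the frame of drawer_floor between -0.01 and 0.012 m and angle between meter's own z axis and vertical below 0.2 rad and value of joint drawer below 0.008 m), for 0.2 s.
3. the jack stands on the bench, let go, handle up and straight out in front, its saddle centred under the yellow lug (horizontal distance between saddle_top and lift_point below 0.014 m and angle between jack's own z axis and vertical below 0.05 rad and height (world z) of jack below 0.006 m and angle between the x axis of jack and the x axis of unit, either way round below 0.3 rad and value of joint jack_handle below 0.12 rad and contact force between jack and the arm below 0.1 N and contact force between jack and the fingers below 0.1 N and value of joint drawer below 0.012 m), for 0.2 s.
4. the handle is pumped right down and both front feet are clear of the bench (value of joint jack_handle above 0.48 rad and height (world z) of each of front_foot_near, front_foot_far above 0.004 m and contact force between jack and unit above 5 N), for 0.2 s.
At the end, for the whole second after the job is handed in: Fingers hold the handle down (>0.48 rad, >2 N); saddle carries the lug (>5 N), within 14 mm of its centre; jack flat on bench, within 0.3 rad of straight out; front feet >4 mm up; drawer shut (12 mm), meter flat inside; arm off the base; base at rest, shifted <25 mm (all of step 4 and velocity of joint jack_handle between -0.2 and 0.2 rad/s and contact force between jack and the fingers above 2 N and contact force between each of the arm, the fingers and unit below 0.2 N and horizontal distance between saddle_top and lift_point below 0.014 m and angle between jack's own z axis and vertical below 0.05 rad and height (world z) of jack below 0.006 m and angle between the x axis of jack and the x axis of unit, either way round below 0.3 rad and value of joint drawer below 0.012 m and x of meter in the frame of drawer_floor between -0.075 and 0.075 m and y of meter in the frame of drawer_floor between -0.105 and 0.105 m and z of meter in the frame of drawer_floor between -0.01 and 0.012 m and angle between meter's own z axis and vertical below 0.2 rad and linear speed of unit below 0.03 m/s and distance of unit from where it was at the start of the episode below 0.025 m); the arm keeps its last pose, push and grip.
It fails at once if another thing on the bench is shifted by more than 30 mm (distance of any of foot_a, foot_b, screwdriver, spool, flux, board from where it was at the start of the episode above 0.03 m).
It fails at once if the base is shoved by more than 35 mm (distance of unit from where it was at the start of the episode above 0.035 m).
It fails at once if the robot lifts the base itself instead of the jack: both front feet up without the saddle under load (height (world z) of each of front_foot_near, front_foot_far above 0.004 m and contact force between jack and unit below 0.5 N and contact force between any of the arm, the fingers and unit above 0.5 N).
It fails at once if the multimeter is dropped (linear speed of meter above 0.8 m/s and contact force between meter and the fingers below 0.01 N).
It fails at once if the handle is slammed down (faster than 2 rad/s) (velocity of joint jack_handle above 2 rad/s).
It also fails if it takes over 72 s, if anything falls off the work surface, if the arm or the gripper's body presses on something with over 40 N, if the wrist force passes 120 N, or if a joint passes its speed limit or range.

ROBOT

A 6-joint arm with a two-finger parallel gripper is mounted at the origin on the work surface. World frame = base frame: x ahead of the robot, y to its left, z up, the work surface at z = 0. Lengths are in m, angles in rad, forces in N, time in s.
With the tool pointing down it reaches from about 0.35 to 0.85 m from the base axis. Payload 8.1 kg.
Tool frame: the origin (TCP) lies on the centre line of the jaws, within the pads' length; the fingertips stand 17 mm ahead of it and the grasp point (between the pads) lies 2 mm behind it; z points along the fingers, y is the line along which they close (so a half turn about z gives the same grasp; the last joint's range is limited). The gripper opens to 93 mm and grips with 3 to 60 N. Pads are 15 mm wide; open, the fingers measure 128 mm over their backs; the gripper's body (75 mm by 188 mm) begins 65 mm behind the grasp point.
Start: joints at [1.045, 0.13, 1.488, -0, 1.523, -0.085], TCP at [0.256, 0.543, 0.236] pointing down, gripper open.
Joint ranges: [-2.96, 2.96], [-0.89, 2.26], [0.02, 2.5], [-1.34, 4.48], [0, 2.73], [-2.66, 2.66]. Speed limits (rad/s): [2.39, 2.39, 2.79, 3.14, 3.14, 3.14].

INTERFACE

Orientations are given as a rotation vector (axis times angle).
In Python, from plant import status, eyes, robot gives the robot as it stands. The module is installed in compiled form; this text tells all that it offers.
- The arm moves only by the tool servo_tool, never from a script. Its argument "plan" is text: rows parted by semicolons, each of 4 numbers parted by spaces: the shift along the tool's x, y, z in m, then the turn about the tool's z in degrees. A call has 1 to 12 rows; each row is the pose to reach, as a shift and turn from the pose commanded when the call began, along the tool's axes at that moment; what a row does not reach only later rows make up. A row lasts 1/12 s, in which the tool goes at most 41.7 mm and 7.16 degrees, less where a joint would pass 70% of its speed; a pose out of reach is approached as far as the arm can. A call with a gripper value outside its range is refused whole. "grip" is the closure, from -1 (fully open) to 1 (shut), set as the call begins (left out, the last holds). The fingers move at their own pace and stop on an object; "grip_force" is the grip in N (left out, the last holds). Time passes only in rows, so rows that repeat a pose let the fingers close. It gives the time, the measured TCP pose, the force, the opening and the grip force at its end, in the units of the state.
- status.read_state(): the state, without advancing time (a new reading comes with each control period).
- eyes.read_camera(name): name is "side" or "top" or "wrist"; returns a dict with "image" (384x512x3 uint8, blue, green, red), "fovy" (degrees; the focal length in pixels is half the picture's height over the tangent of half this angle, whatever the lens; pixels are square), "cx", "cy" (the principal point, pixels), "world_from_camera" (4x4, takes a point from camera to world coordinates); the wrist camera has in their place "hand_eye" (4x4, takes a point from camera to tool coordinates, whose origin is the TCP and whose axes are the flange's). Camera axes: x right, y down, z forward; pixel columns grow to the right and rows downward; lengths in m; the calibration is good to about 2 mm. A picture is of the moment at which its call begins: read the wrist's pose just before it. There is no depth.
- robot.close_job(): hands the job in; it is judged then, once.
The state is a dict: "t": time; "q": joint angles; "dq": joint speeds; "joint_torque": joint torques, N m; "tool_pos": TCP position; "orientation": TCP orientation; "force": force on the tool from outside, world axes, zero at the start; "wrist_torque": the same for the moment, N m; "opening": finger opening in m; "gripper_force": force on a finger pad.
Only numpy, scipy, OpenCV 4.12 (cv2) and the standard library are available. Lean on these libraries where they do the work, as an engineer would, in place of code of your own. Each camera call takes 0.05 s, during which the arm holds its last target. There are 200 camera calls.

## Working session

There is one attempt and no reset: what is moved stays moved. The work goes in short steps, Python scripts to look and compute and a tool call to move; the robot and the scene stay as the last step left them, time stands still between calls to the robot, and variables do not carry over. Pictures are saved under pics/ and viewed, at most 10 in all, crops included, and the job is handed in when it is done.

Besides the shell and the picture viewer there is one more tool, called after ">>>" as name(argument=value, ...) on one line, values as JSON. servo_tool: Moves the arm, as the interface text tells. Its arguments: {"type":"object","properties":{"plan":{"type":"string"},"grip":{"type":"number"},"grip_force":{"type":"number"}},"required":["plan"]}

```bash
mkdir -p pics
cat > h.py <<'E'
import numpy as np,cv2
from scipy.spatial.transform import Rotation as R
from plant import status,eyes,robot
def snap(n,f):
    c=eyes.read_camera(n); cv2.imwrite(f'pics/{f}.png',c['image'])
    np.savez(f'pics/{f}.npz',**{k:v for k,v in c.items()})
    return c
def ray(f,u,v,z,T=None):
    c=np.load(f'pics/{f}.npz'); fl=c['image'].shape[0]/2/np.tan(np.radians(float(c['fovy']))/2)
    T=c['world_from_camera'] if T is None else T
    d=T[:3,:3]@np.array([(u-c['cx'])/fl,(v-c['cy'])/fl,1]); o=T[:3,3]
    return o+d*(z-o[2])/d[2]
def proj(f,p,T=None):
    c=np.load(f'pics/{f}.npz'); fl=c['image'].shape[0]/2/np.tan(np.radians(float(c['fovy']))/2)
    T=c['world_from_camera'] if T is None else T
    q=np.linalg.inv(T)@np.append(p,1); return np.array([q[0]/q[2]*fl+c['cx'],q[1]/q[2]*fl+c['cy']])
E
python3 - <<'E'
from h import *
s=status.read_state(); print(s)
for n in('top','side'):
    c=snap(n,n+'0'); print(n,c['fovy'],c['cx'],c['cy'],c['world_from_camera'].round(3).tolist())
a=cv2.imread('pics/top0.png');cv2.imwrite('pics/top0b.png',cv2.resize(a,(800,600),interpolation=cv2.INTER_CUBIC))
a=cv2.imread('pics/side0.png');cv2.imwrite('pics/side0b.png',cv2.resize(a,(800,600),interpolation=cv2.INTER_CUBIC))
E
```

```text
{'t': 0.0, 'q': array([ 1.04459176e+00,  1.31162564e-01,  1.48928221e+00, -2.62777761e-05,
        1.52301276e+00, -8.54098546e-02]), 'dq': array([ 0.00100987, -0.00076838,  0.00024972, -0.00256475, -0.00101811,
       -0.00039528]), 'joint_torque': array([ 1.72033965e-04, -5.59831023e+01, -4.91768324e+01,  7.70648383e-02,
        3.51600687e-02, -1.59709880e-04]), 'tool_pos': array([0.25571246, 0.54217501, 0.23458499]), 'orientation': array([-6.86687271e-01, -3.06507537e+00,  2.80537230e-03]), 'force': array([ 0.20694496,  0.06859084, -0.15969974]), 'wrist_torque': array([0.01013953, 0.03567118, 0.01266604]), 'gripper_force': 0.0, 'opening': 0.09268526649686608}
top 48.14474424328845 254.95658888198676 199.02694527606891 [[-0.012, -0.996, 0.089, 0.419], [-1.0, 0.012, 0.004, -0.105], [-0.005, -0.089, -0.996, 1.476], [0.0, 0.0, 0.0, 1.0]]
side 53.18346980471271 261.60542956164875 190.09365733448587 [[-0.468, 0.714, -0.521, 1.06], [0.884, 0.373, -0.283, 0.211], [-0.008, -0.593, -0.805, 0.926], [0.0, 0.0, 0.0, 1.0]]
```

View pics/top0b.png

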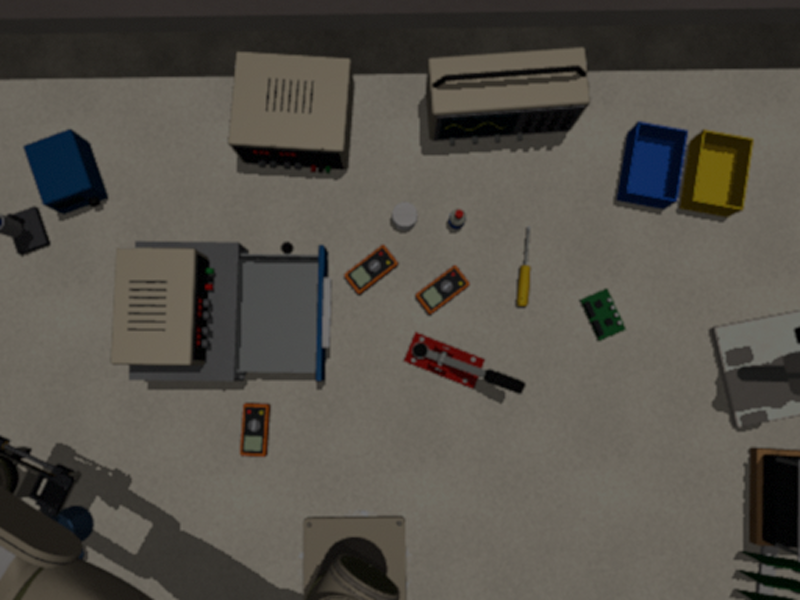

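View pics/side0b.png

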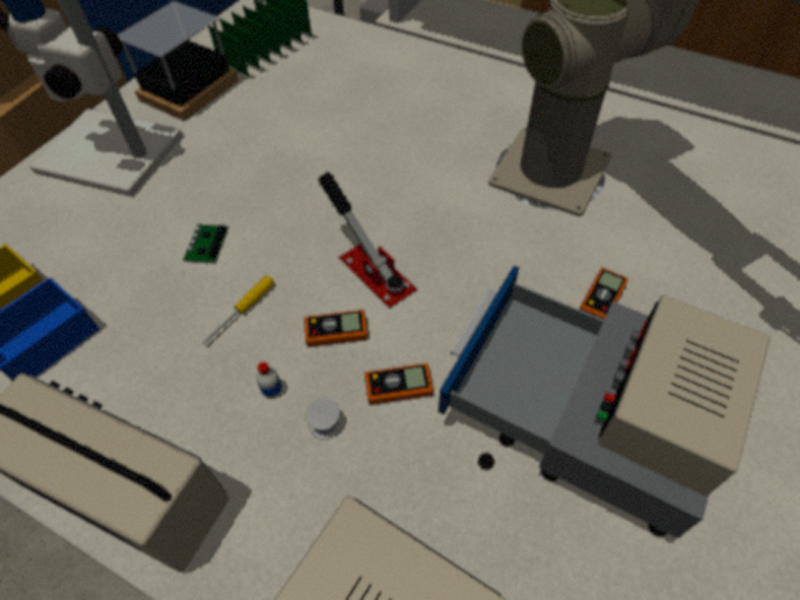

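The top view (800x600) shows three orange meters at (371,270), (442,290) and (255,430). The rightmost one, (442,290), is the target. The jack is at (445,360) with its handle to the right, and the base is at (185,312) with its drawer open to the right.

Run:
```python
from h import *
a=cv2.imread('pics/top0.png')
# crop unit: x 70..220,y 145..260 ; jack/meter x 255..345 y 160..260
b=cv2.convertScaleAbs(a[150:250,65:220],alpha=1.8); u=cv2.resize(b,None,fx=5,fy=5,interpolation=cv2.INTER_CUBIC)
cv2.imwrite('pics/cu.png',u)
b=cv2.convertScaleAbs(a[165:255,250:350],alpha=1.8);cv2.imwrite('pics/cj.png',cv2.resize(b,None,fx=6.5,fy=6.5,interpolation=cv2.INTER_CUBIC))
```

```text
(no output)
```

View pics/cu.png

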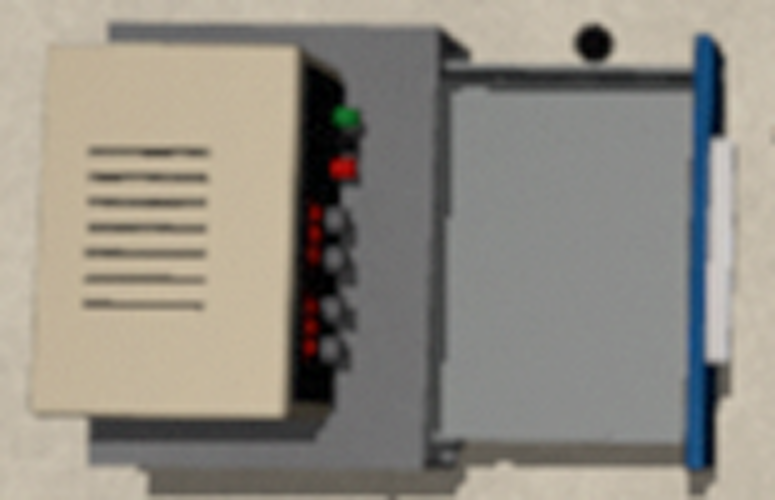

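View pics/cj.png

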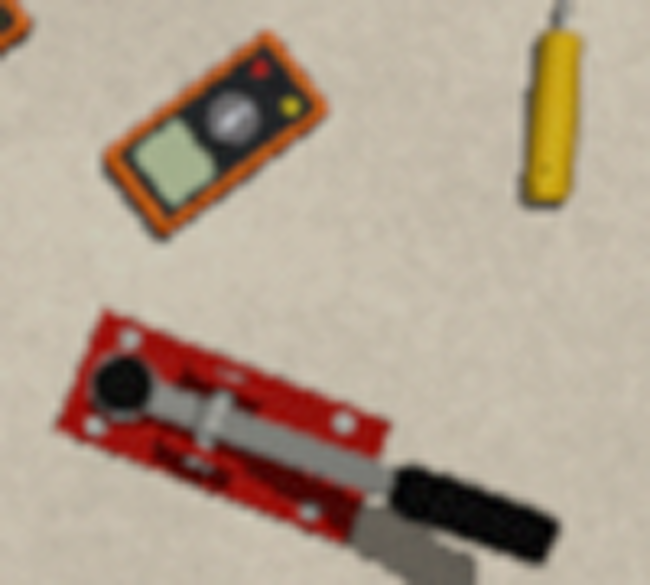

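```bash
cat >> h.py <<'E'
from scipy.optimize import least_squares
def fit(f,pts,pix,x0):
    # planar pose (x,y,yaw) of a thing from its known points and pixels
    pts=np.array(pts,float);pix=np.array(pix,float)
    def w(p):
        c,s=np.cos(p[2]),np.sin(p[2]);return [np.array([p[0]+c*q[0]-s*q[1],p[1]+s*q[0]+c*q[1],q[2]]) for q in pts]
    r=least_squares(lambda p:np.concatenate([proj(f,q)-m for q,m in zip(w(p),pix)]),x0,loss='soft_l1')
    return r.x,r.fun.reshape(-1,2)
E
python3 - <<'E'
from h import *
U=lambda p:(np.array(p)+.5)/5-.5+[65,150]
J=lambda p:(np.array(p)+.5)/6.5-.5+[250,165]
# unit: local +x = world +y, local y -> -x
pu=[(-.105,-.14,.135),(-.105,.14,.135),(.105,-.14,.135),(.105,.14,.135),(.103,-.11,.23),(-.047,-.11,.23),(-.047,.11,.23),(.103,.11,.23)]
mu=U([(438,28),(425,467),(108,25),(90,465),(48,45),(300,45),(287,415),(33,410)])
print('unit',*fit('top0',pu,mu,[.45,.2,1.57]))
pm=[(.056,.028,.028),(.056,-.028,.028),(-.056,-.028,.028),(-.056,.028,.028)]
mm=J([(267,33),(328,107),(163,238),(107,158)])
print('meter',*fit('top0',pm,mm,[.5,-.15,-1.]))
pj=[(.075,-.035,.006),(-.09,-.035,.006),(-.09,.035,.006),(.075,.035,.006),(.05,0,.033)]
mj=J([(105,312),(390,425),(348,543),(58,428),(123,384)])
print('jack',*fit('top0',pj,mj,[.4,-.15,1.2]))
s=status.read_state()
Rm=R.from_rotvec(s['orientation']).as_matrix();print(Rm.round(3))
E
```

```text
unit [0.54630972 0.32953713 1.55199387] [[ 0.32042706 -0.76254508]
 [ 0.40187157  0.34886377]
 [ 0.11836228 -0.54970858]
 [-0.0278684   0.28182298]
 [-0.39844372 -0.71376151]
 [ 0.11069509 -0.41361923]
 [ 0.14987048  0.65168592]
 [-0.75558306  1.29976751]]
meter [ 0.59437601 -0.19514206 -0.9195508 ] [[-0.07197663 -1.06070598]
 [ 0.8028918   0.41841238]
 [ 0.25758926  0.52582073]
 [-1.35422855 -0.13730678]]
jack [ 0.44498437 -0.19158771  1.1809762 ] [[-0.29744893 -0.81457882]
 [ 0.86724687 -0.38706625]
 [-0.057439    0.65602954]
 [-0.59569361  0.38759539]
 [ 0.19780253  0.06595   ]]
[[-0.904  0.427 -0.001]
 [ 0.427  0.904 -0.001]
 [ 0.    -0.002 -1.   ]]
```

```bash
cat >> h.py <<'E'
def to(x,y,z,yaw):
    s=status.read_state();M=R.from_rotvec(s['orientation']).as_matrix()
    d=M.T@(np.array([x,y,z])-s['tool_pos']); cy=np.arctan2(M[1,1],M[0,1])
    a=(cy-yaw+np.pi/2)%np.pi-np.pi/2
    print('shift',d.round(4),'turn',round(np.degrees(a),2),'pos',s['tool_pos'].round(4),'yaw',round(cy,3),'t',round(s['t'],2),'F',s['force'].round(1),'q6',s['q'][5].round(2),'open',round(s['opening'],4))
E
python3 -c "
from h import *
to(.5944,-.1951,.315,.651)"
```

```text
shift [-0.6209 -0.5225 -0.0795] turn 27.45 pos [0.2557 0.5422 0.2347] yaw 1.13 t 0.1 F [ 0.3 -0.4  0.6] q6 -0.09 open 0.0928
```

>>> servo_tool(plan="0 0 -0.04 0; 0 0 -0.08 0; -0.62 -0.522 -0.08 27.4; -0.62 -0.522 -0.08 27.4; -0.62 -0.522 -0.08 27.4; -0.62 -0.522 -0.08 27.4; -0.62 -0.522 -0.08 27.4; -0.62 -0.522 -0.08 27.4; -0.62 -0.522 -0.08 27.4; -0.62 -0.522 -0.08 27.4; -0.62 -0.522 -0.08 27.4; -0.62 -0.522 -0.08 27.4", grip=-1)

```text
t: 1.1
tool_pos: [0.4299, 0.162, 0.3154]
orientation: [-1.393, -2.816, -0.0]
force: [0.3, 0.1, -0.5]
opening: 0.0933
gripper_force: 0.0
```

```bash
python3 -c "
from h import *
to(.5944,-.1951,.13,.651)"
```

```text
shift [-0.3837 -0.0859  0.1854] turn 0.06 pos [0.4299 0.162  0.3154] yaw 0.652 t 1.1 F [ 0.3  0.1 -0.5] q6 -0.4 open 0.0933
```

>>> servo_tool(plan="-0.384 -0.086 0.1 0; -0.384 -0.086 0.1 0; -0.384 -0.086 0.1 0; -0.384 -0.086 0.14 0; -0.384 -0.086 0.14 0; -0.384 -0.086 0.14 0; -0.384 -0.086 0.16 0; -0.384 -0.086 0.16 0; -0.384 -0.086 0.16 0; -0.384 -0.086 0.16 0; -0.384 -0.086 0.16 0; -0.384 -0.086 0.16 0")

```text
t: 2.1
tool_pos: [0.5928, -0.1954, 0.1519]
orientation: [-1.395, -2.809, 0.001]
force: [-0.1, 0.2, 0.4]
opening: 0.0929
gripper_force: 0.0
```

```bash
python3 -c "
from h import *
to(.5944,-.1951,.02,.651)
c=snap('wrist','w1');print(c['hand_eye'].round(3))
a=cv2.convertScaleAbs(c['image'],alpha=1.5);cv2.imwrite('pics/w1b.png',a)"
```

```text
shift [-0.0013  0.0018  0.1319] turn -0.14 pos [ 0.5928 -0.1954  0.1519] yaw 0.649 t 2.1 F [-0.1  0.2  0.4] q6 -1.05 open 0.0929
[[ 0.    -0.969 -0.247  0.067]
 [ 1.    -0.     0.001  0.001]
 [-0.001 -0.247  0.969 -0.149]
 [ 0.     0.     0.     1.   ]]
```

View pics/w1b.png

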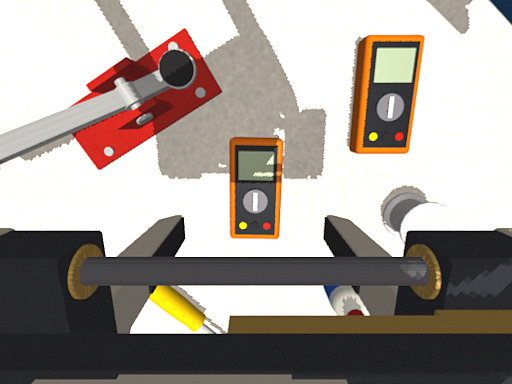

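The wrist view shows the target meter aligned with the jaws. Its corners are at about (230,138), (283,138), (281,238) and (231,238), and the jack is at upper left.

```bash
cat >> h.py <<'E'
def wT(f):
    s=status.read_state();T=np.eye(4);T[:3,:3]=R.from_rotvec(s['orientation']).as_matrix();T[:3,3]=s['tool_pos']
    return T@np.load(f'pics/{f}.npz')['hand_eye']
E
python3 -c "
from h import *
T=wT('w1')
P=np.array([ray('w1',u,v,.028,T) for u,v in [(230,138),(283,138),(281,237),(231,237)]]);print(P.round(4),P.mean(0))
d=P[2]+P[3]-P[0]-P[1];print(np.arctan2(d[1],d[0]))
# jack plate corners, z=.006
print([ray('w1',u,v,z,T).round(4) for u,v,z in [(186,29,.006),(221,91,.006),(98,169,.006),(178,68,.033)]])
m=P.mean(0);to(m[0],m[1],.02,np.arctan2(d[1],d[0])+np.pi/2)"
```

```text
[[ 0.543  -0.1663  0.028 ]
 [ 0.586  -0.1336  0.028 ]
 [ 0.6524 -0.2198  0.028 ]
 [ 0.6079 -0.2537  0.028 ]] [ 0.59730649 -0.19333582  0.028     ]
-0.923591587573321
[array([ 0.444 , -0.1082,  0.006 ]), array([ 0.506 , -0.1347,  0.006 ]), array([ 0.4435, -0.2867,  0.006 ]), array([ 0.4662, -0.143 ,  0.033 ])]
shift [-0.0024  0.0037  0.1338] turn 0.15 pos [ 0.5933 -0.1939  0.1538] yaw 0.65 t 2.15 F [0.1 0.1 0.4] q6 -1.05 open 0.0931
```

>>> servo_tool(plan="-0.001 0.003 0.04 0; -0.001 0.003 0.08 0; -0.001 0.003 0.115 0; -0.001 0.003 0.133 0; -0.001 0.003 0.134 0; -0.001 0.003 0.134 0")

```text
t: 2.65
tool_pos: [0.5972, -0.1907, 0.0221]
orientation: [-1.391, -2.816, -0.0]
force: [0.8, -0.7, 0.8]
opening: 0.0929
gripper_force: 0.0
```

>>> servo_tool(plan="0 0 0 0; 0 0 0 0; 0 0 0 0; 0 0 0 0; 0 0 0 0; 0 0 0 0", grip=1, grip_force=15)

```text
t: 3.15
tool_pos: [0.5973, -0.1929, 0.0221]
orientation: [1.393, 2.815, -0.001]
force: [-2.2, -2.4, 1.2]
opening: 0.0578
gripper_force: 1.2
```

>>> servo_tool(plan="0 0 -0.02 0; 0 0 -0.05 0; 0 0 -0.09 0; 0 0 -0.13 0; 0 0 -0.17 0; 0 0 -0.19 0; 0 0 -0.19 0")

```text
t: 3.73
tool_pos: [0.6003, -0.1937, 0.2191]
orientation: [1.389, 2.806, 0.001]
force: [1.5, 0.0, -1.3]
opening: 0.056
gripper_force: 15.0
```

```bash
python3 -c "
from h import *
print(np.array([.5463,.3295])+R.from_euler('z',1.552).as_matrix()[:2,:2]@[-.19,0])
to(.5427,.1396,.21,-.019)"
```

```text
[0.54272891 0.13953356]
shift [0.3    0.1563 0.0073] turn 38.43 pos [ 0.6003 -0.1937  0.2191] yaw 0.652 t 3.73 F [ 1.5  0.  -1.3] q6 -1.05 open 0.056
```

>>> servo_tool(plan="0.036 0.018 0 5; 0.072 0.036 0 10; 0.108 0.054 0 15; 0.144 0.072 0 20; 0.18 0.09 0 25; 0.21 0.108 0 30; 0.24 0.125 0 34; 0.265 0.138 0 37; 0.285 0.149 0 38.4; 0.3 0.156 0 38.4; 0.3 0.156 0 38.4; 0.3 0.156 0 38.4")

```text
t: 4.73
tool_pos: [0.5384, 0.1412, 0.2101]
orientation: [-2.239, -2.202, 0.003]
force: [-0.3, 0.4, -2.5]
opening: 0.0559
gripper_force: 15.0
```

```bash
python3 -c "
from h import *
to(.5427,.1396,.086,-.019)
c=snap('side','s1');a=cv2.convertScaleAbs(c['image'][120:360,230:480],alpha=1.5);cv2.imwrite('pics/s1b.png',cv2.resize(a,None,fx=2.4,fy=2.4,interpolation=cv2.INTER_CUBIC))"
```

```text
shift [-0.0015  0.0046  0.124 ] turn 0.15 pos [0.5384 0.1412 0.2101] yaw -0.016 t 4.73 F [-0.3  0.4 -2.5] q6 0.18 open 0.0559
```

View pics/s1b.png

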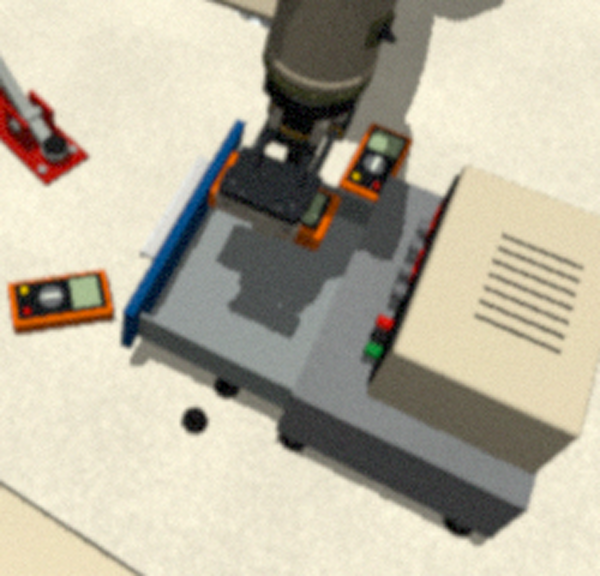

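The side view shows the meter held above the open drawer, lengthwise along the drawer and between the panel and the case.

>>> servo_tool(plan="-0.001 0.004 0.03 0; -0.001 0.004 0.06 0; -0.001 0.004 0.085 0; -0.001 0.004 0.105 0; -0.001 0.004 0.115 0; -0.001 0.004 0.12 0; -0.001 0.004 0.123 0; -0.001 0.004 0.125 0; -0.001 0.004 0.125 0")

```text
t: 5.53
tool_pos: [0.5442, 0.1395, 0.0876]
orientation: [2.241, 2.2, 0.002]
force: [-0.6, -0.5, -1.0]
opening: 0.0558
gripper_force: 15.0
```

>>> servo_tool(plan="0 0 0 0; 0 0 0 0; 0 0 0 0; 0 0 0 0; 0 0 0 0; 0 0 0 0; 0 0 0 0", grip=-0.3)

```text
t: 6.12
tool_pos: [0.5434, 0.1396, 0.0867]
orientation: [2.242, 2.201, 0.0]
force: [0.6, -0.6, 0.9]
opening: 0.0604
gripper_force: 0.0
```

>>> servo_tool(plan="0 0 0 0; 0 0 -0.01 0; 0 0 -0.03 0; 0 0 -0.06 0; 0 0 -0.1 0; 0 0 -0.14 0; 0 0 -0.17 0; 0 0 -0.17 0; 0 0 -0.17 0")

```text
t: 6.87
tool_pos: [0.5449, 0.1399, 0.2605]
orientation: [2.239, 2.198, 0.008]
force: [-0.3, -0.3, -0.3]
opening: 0.0605
gripper_force: 0.0
```

```bash
python3 -c "
from h import *
to(.5427,.02,.25,-.019)
c=snap('wrist','w2');a=cv2.convertScaleAbs(c['image'],alpha=1.2);cv2.imwrite('pics/w2b.png',a)"
```

```text
shift [-0.1199 -0.      0.0103] turn 0.03 pos [0.5449 0.1399 0.2605] yaw -0.018 t 6.87 F [-0.3 -0.3 -0.3] q6 0.18 open 0.0605
```

View pics/w2b.png

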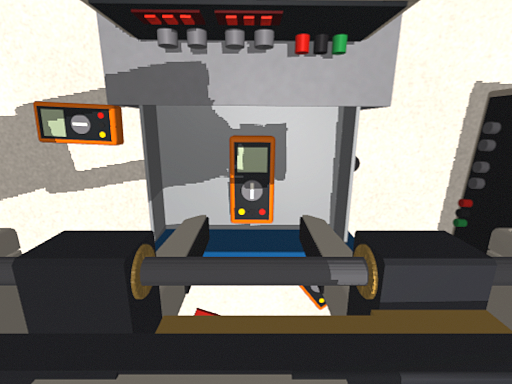

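The wrist view shows the meter lying flat in the drawer at about (252,180), released. Next I close the jaws and push the pull lip.

>>> servo_tool(plan="-0.04 0 0 0; -0.08 0 0 0; -0.12 0 0 0; -0.155 0.004 0.01 0; -0.165 0.004 0.05 0; -0.165 0.004 0.09 0; -0.165 0.004 0.13 0; -0.165 0.004 0.13 0; -0.165 0.004 0.13 0; -0.165 0.004 0.13 0", grip=1)

```text
t: 7.75
tool_pos: [0.5446, -0.0253, 0.1279]
orientation: [2.241, 2.201, 0.0]
force: [0.5, -0.1, 0.6]
opening: 0.0018
gripper_force: 0.0
```

```bash
python3 -c "
from h import *
to(.5438,.19,.13,-.019)"
```

```text
shift [ 0.2152 -0.0047 -0.0021] turn 0.05 pos [ 0.5446 -0.0253  0.1279] yaw -0.018 t 7.75 F [ 0.5 -0.1  0.6] q6 -0.12 open 0.0018
```

>>> servo_tool(plan="0.02 -0.001 0 0; 0.035 -0.001 0 0; 0.045 -0.001 0 0; 0.055 -0.001 0 0; 0.068 -0.002 0 0; 0.083 -0.002 0 0; 0.1 -0.002 0 0; 0.117 -0.003 0 0; 0.134 -0.003 0 0; 0.15 -0.003 0 0; 0.165 -0.004 0 0; 0.178 -0.004 0 0")

```text
t: 8.75
tool_pos: [0.5439, 0.154, 0.1275]
orientation: [2.241, 2.201, 0.001]
force: [0.9, -2.6, 2.5]
opening: 0.0004
gripper_force: 0.8
```

>>> servo_tool(plan="0.01 -0.001 0 0; 0.018 -0.001 0 0; 0.025 -0.001 0 0; 0.03 -0.001 0 0; 0.034 -0.001 0 0; 0.034 -0.001 0 0")

```text
t: 9.25
tool_pos: [0.5431, 0.1872, 0.1265]
orientation: [-2.241, -2.201, 0.0]
force: [0.1, -0.4, 0.2]
opening: 0.0007
gripper_force: 0.0
```

>>> servo_tool(plan="0.003 0 0 0; 0.006 0 0 0; 0.006 0 0 0; 0.006 0 0 0")

```text
t: 9.58
tool_pos: [0.5431, 0.189, 0.1264]
orientation: [2.242, 2.197, -0.008]
force: [-2.7, -16.2, 5.3]
opening: 0.0002
gripper_force: 7.9
```

>>> servo_tool(plan="0.002 0 0 0; 0.004 0 0 0; 0.004 0 0 0; 0.004 0 0 0")

```text
t: 9.92
tool_pos: [0.5431, 0.1892, 0.1265]
orientation: [2.241, 2.193, -0.016]
force: [-5.0, -34.2, 10.6]
opening: 0.0005
gripper_force: 16.5
```

>>> servo_tool(plan="-0.02 0 0 0; -0.06 0 0 0; -0.1 0 -0.01 0; -0.13 0 -0.05 0; -0.16 0 -0.09 0; -0.19 0.01 -0.12 0; -0.22 0.03 -0.12 0; -0.25 0.05 -0.12 -5; -0.28 0.07 -0.12 10; -0.31 0.09 -0.12 15; -0.34 0.1 -0.12 20; -0.36 0.1 -0.12 21", grip=-1)

```text
t: 10.92
tool_pos: [0.6376, -0.1684, 0.2457]
orientation: [-2.613, -1.744, 0.001]
force: [0.6, -0.4, 0.7]
opening: 0.0758
gripper_force: 0.0
```

```bash
python3 -c "
from h import *
print('foot?',ray('side0',324.6-.5,280,.011),ray('side0',195/2.4+230,120+420/2.4,.011))
to(.447,-.190,.2,-.39)
snap('top','top2');print(proj('top2',[.5463-.0035,.3295-.117,.131]),proj('top2',[.5463,.3295,.135]))
c=snap('top','t2');a=cv2.convertScaleAbs(c['image'][140:260,80:260],alpha=1.8);cv2.imwrite('pics/t2b.png',cv2.resize(a,None,fx=4.4,fy=4.4,interpolation=cv2.INTER_CUBIC))"
```

```text
foot? [0.64368356 0.16108445 0.011     ] [0.69470777 0.14806622 0.011     ]
shift [-0.0931 -0.1677  0.0458] turn -0.21 pos [ 0.6376 -0.1684  0.2457] yaw -0.394 t 10.92 F [ 0.6 -0.4  0.7] q6 0.06 open 0.0758
[155.40869979 199.0369736 ] [117.86585006 198.27338392]
```

View pics/t2b.png

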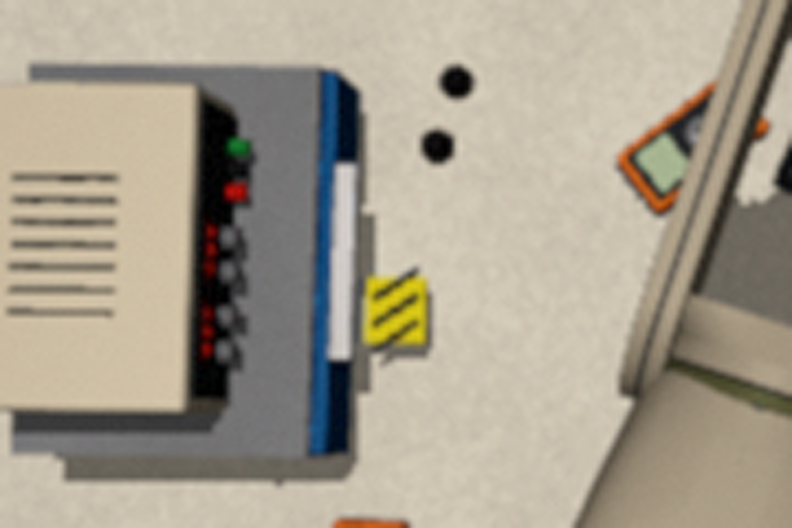

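The drawer is shut, with the blue panel against the case. The yellow lug's front edge is at (428,312) in the crop, and two loose black feet are at (437,146) and (456,81).

>>> servo_tool(plan="-0.02 -0.036 0 0; -0.04 -0.072 0 0; -0.06 -0.108 0 0; -0.08 -0.144 0 0; -0.093 -0.168 0 0; -0.093 -0.168 0.03 0; -0.093 -0.168 0.06 0; -0.093 -0.168 0.07 0; -0.093 -0.168 0.07 0; -0.093 -0.168 0.07 0")

```text
t: 11.85
tool_pos: [0.446, -0.1877, 0.1768]
orientation: [-2.603, -1.757, 0.001]
force: [0.4, 0.1, 0.4]
opening: 0.0927
gripper_force: 0.0
```

```bash
python3 -c "
from h import *
T=lambda u,v,z:ray('t2',(u+.5)/4.4-.5+80,(v+.5)/4.4-.5+140,z)
f=(T(428,279,.051)+T(427,345,.051))/2;print('lug front mid',f,'lift',f+[0,.0225,0])
print('unit est',T(320,70,.135),T(308,455,.135))
print('pull',T(356,163,.125),T(350,360,.125))
to(.447,-.190,.04,-.39)
c=snap('wrist','w3');a=cv2.convertScaleAbs(c['image'],alpha=1.2);cv2.imwrite('pics/w3b.png',a)
Tw=wT('w3');M=R.from_euler('z',1.181).as_matrix()
for p in [(.075,.035,.006),(.075,-.035,.006),(.05,0,.033),(-.09,.035,.006),(-.09,-.035,.006),(0.022,.022,.056),(0.022,-.022,.056)]: print(p,proj('w3',M@p+[.447,-.19,0],Tw).round(1))"
```

```text
lug front mid [0.51098026 0.15999378 0.051     ] lift [0.51098026 0.18249378 0.051     ]
unit est [0.68083702 0.22246028 0.135     ] [0.40538328 0.22840557 0.135     ]
pull [0.61447369 0.19828141 0.125     ] [0.47248702 0.20150497 0.125     ]
shift [-0.0019  0.0019  0.1368] turn 0.37 pos [ 0.446  -0.1877  0.1768] yaw -0.384 t 11.85 F [0.4 0.1 0.4] q6 -0.12 open 0.0927
(0.075, 0.035, 0.006) [223.8 118.3]
(0.075, -0.035, 0.006) [283.8 118.6]
(0.05, 0, 0.033) [253.7 141.8]
(-0.09, 0.035, 0.006) [226.5 247.7]
(-0.09, -0.035, 0.006) [279.5 248. ]
(0.022, 0.022, 0.056) [232.3 170.6]
(0.022, -0.022, 0.056) [274.8 170.9]
```

View pics/w3b.png

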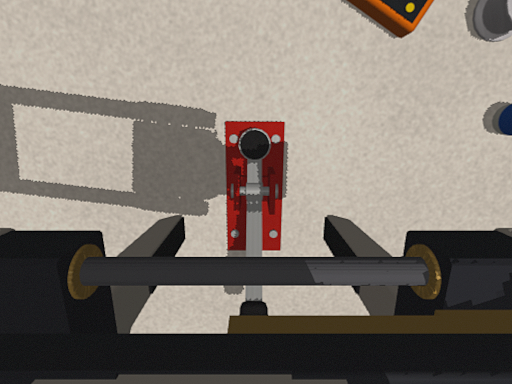

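>>> servo_tool(plan="-0.004 0.001 0.03 0.3; -0.005 0.001 0.065 0.3; -0.005 0.001 0.1 0.3; -0.005 0.001 0.125 0.3; -0.005 0.001 0.137 0.3; -0.005 0.001 0.137 0.3; -0.005 0.001 0.137 0.3")

```text
t: 12.48
tool_pos: [0.4462, -0.1937, 0.041]
orientation: [2.609, 1.749, 0.001]
force: [0.7, -1.8, 0.4]
opening: 0.0931
gripper_force: 0.0
```

>>> servo_tool(plan="0 0 0 0; 0 0 0 0; 0 0 0 0; 0 0 0 0; 0 0 0 0; 0 0 0 0; 0 0 0 0; 0 0 0 0", grip=1, grip_force=45)

```text
t: 13.15
tool_pos: [0.4445, -0.193, 0.0396]
orientation: [-2.609, -1.748, 0.001]
force: [-12.4, 4.5, 9.9]
opening: 0.0442
gripper_force: 6.0
```

>>> servo_tool(plan="0 0 -0.01 0; 0 0 -0.03 0; 0 0 -0.04 0; 0 0 -0.04 0; 0 0 -0.04 0; 0 0 -0.04 0")

```text
t: 13.65
tool_pos: [0.4446, -0.1929, 0.0787]
orientation: [-2.609, -1.748, 0.001]
force: [-0.4, -0.9, -9.3]
opening: 0.0438
gripper_force: 45.0
```

```bash
python3 -c "
from h import *
to(.511,.06,.08,-.019)
c=snap('side','s3');snap('wrist','w4')
Tw=wT('w4');a=cv2.convertScaleAbs(c['image'][90:240,150:350],alpha=1.5);cv2.imwrite('pics/s3b.png',np.hstack([cv2.resize(a,(480,360)),cv2.resize(np.load('pics/w4.npz')['image'][60:300,150:362],(318,360))]))"
```

```text
shift [ 0.2592 -0.0348 -0.0012] turn -21.27 pos [ 0.4446 -0.1929  0.0787] yaw -0.39 t 13.65 F [-0.4 -0.9 -9.3] q6 -0.13 open 0.0438
```

View pics/s3b.png

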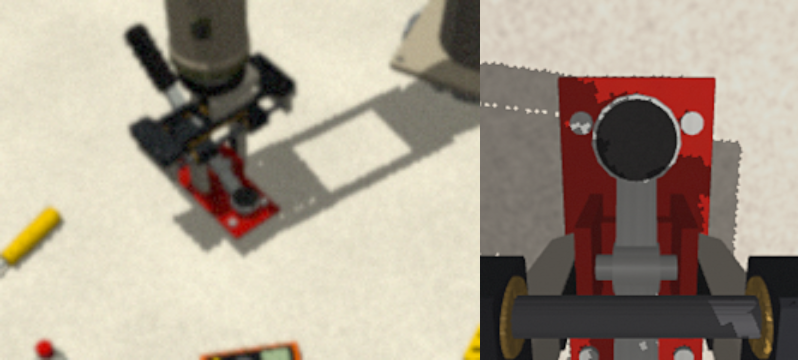

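The jack is held level with its saddle at wrist px (254.7,152). I'll work out its offset in the tool frame.

```bash
python3 -c "
from h import *
Tw=wT('w4');s=status.read_state();M=R.from_rotvec(s['orientation']).as_matrix()
for u,v,z in [(254.7,152,.072),(203,112,.045),(306.5,112,.045)]: print((M.T@(ray('w4',u,v,z,Tw)-s['tool_pos'])).round(4))
to(.511,.06,.08,-.019)
"
```

```text
[0.0519 0.0017 0.0063]
[ 0.0754 -0.0324  0.0334]
[0.0754 0.0359 0.0333]
shift [ 0.2592 -0.0344 -0.0015] turn -21.27 pos [ 0.4442 -0.1928  0.0783] yaw -0.39 t 13.75 F [ 0.3  0.2 -8.9] q6 -0.13 open 0.0441
```

>>> servo_tool(plan="0.02 -0.002 0 -2; 0.045 -0.006 0 -4; 0.075 -0.01 0 -7; 0.105 -0.014 0 -10; 0.135 -0.018 0 -13; 0.165 -0.022 0 -16; 0.195 -0.027 0 -19; 0.22 -0.031 0 -21; 0.24 -0.034 0 -21.3; 0.252 -0.036 0 -21.3; 0.252 -0.036 0 -21.3; 0.252 -0.036 0 -21.3")

```text
t: 14.75
tool_pos: [0.5072, 0.0536, 0.0789]
orientation: [-2.24, -2.202, 0.002]
force: [0.5, 0.1, -8.6]
opening: 0.0438
gripper_force: 45.0
```

```bash
python3 -c "
from h import *
to(.5105,.1295,.044,-.019)"
```

```text
shift [0.0759 0.002  0.0349] turn 0.1 pos [0.5072 0.0536 0.0789] yaw -0.017 t 14.75 F [ 0.5  0.1 -8.6] q6 0.02 open 0.0438
```

>>> servo_tool(plan="0 0.002 0.015 0; 0 0.002 0.03 0; 0 0.002 0.035 0; 0.01 0.002 0.035 0; 0.025 0.002 0.035 0; 0.04 0.002 0.035 0; 0.055 0.002 0.035 0; 0.067 0.002 0.035 0; 0.074 0.002 0.035 0; 0.076 0.002 0.035 0; 0.076 0.002 0.035 0; 0.076 0.002 0.035 0")

```text
t: 15.75
tool_pos: [0.5111, 0.129, 0.0447]
orientation: [2.242, 2.201, -0.001]
force: [-0.1, 0.3, -8.4]
opening: 0.0436
gripper_force: 45.0
```

```bash
python3 -c "
from h import *
to(.5105,.1295,.0400,-.019)
c=snap('wrist','w5');Tw=wT('w5')
print(proj('w5',[.512,.16,.051],Tw),proj('w5',[.512,.1825,.051],Tw))
a=cv2.convertScaleAbs(c['image'][40:300,130:380],alpha=1.3);cv2.imwrite('pics/w5b.png',cv2.resize(a,None,fx=2.2,fy=2.2))"
```

```text
shift [ 0.0005 -0.0006  0.0047] turn 0.04 pos [0.5111 0.129  0.0447] yaw -0.018 t 15.75 F [-0.1  0.3 -8.4] q6 0.17 open 0.0436
[252.16427591 191.08165566] [251.31409652 150.35304005]
```

View pics/w5b.png

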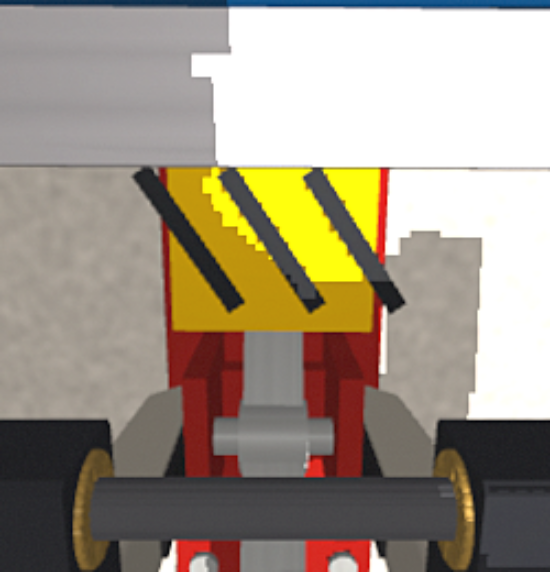

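The lug's front edge spans (172..373, 331) in the crop, with the lever centred under it at u=273, so alignment is good. Now I set the jack down and release it.

>>> servo_tool(plan="0 -0.0005 0.002 0; 0 -0.0005 0.004 0; 0 -0.0005 0.005 0; 0 -0.0005 0.005 0; 0 -0.0005 0.005 0")

```text
t: 16.22
tool_pos: [0.5105, 0.1291, 0.0396]
orientation: [2.242, 2.201, -0.001]
force: [-1.1, -2.3, -5.9]
opening: 0.0436
gripper_force: 45.0
```

>>> servo_tool(plan="0 0 0 0; 0 0 0 0; 0 0 0 0; 0 0 0 0; 0 0 0 0; 0 0 0 0; 0 0 0 0", grip=-0.7)

```text
t: 16.8
tool_pos: [0.5107, 0.1295, 0.0398]
orientation: [2.242, 2.201, 0.0]
force: [0.7, -0.0, 0.6]
opening: 0.0784
gripper_force: 0.0
```

>>> servo_tool(plan="-0.002 0 -0.02 0; -0.004 0 -0.05 0; -0.006 0 -0.09 0; -0.01 0 -0.13 0; -0.02 0 -0.17 0; -0.05 0 -0.2 0; -0.09 0 -0.2 0; -0.1 0 -0.2 0; -0.1 0 -0.2 0")

```text
t: 17.55
tool_pos: [0.509, 0.0269, 0.2402]
orientation: [2.245, 2.196, 0.001]
force: [-0.2, 0.3, -0.3]
opening: 0.0791
gripper_force: 0.0
```

```bash
python3 -c "
from h import *
c=snap('wrist','w6');Tw=wT('w6')
M=R.from_euler('z',1.552).as_matrix();o=np.array([.5105,.1285,0])
for n,p in dict(pl=(-.09,.035,.006),pr=(-.09,-.035,.006),c1=(.022,.022,.056),c2=(.022,-.022,.056),grip=(-.127,0,.14),lugf=(.0315,0,.051)).items(): print(n,proj('w6',M@p+o,Tw).round(1))
to(.508,.0015,.2,-.019)
a=cv2.convertScaleAbs(c['image'],alpha=1.2);cv2.imwrite('pics/w6b.png',a)"
```

```text
pl [228.8 164.1]
pr [277. 164.]
c1 [233.5  74.9]
c2 [271.3  74.9]
grip [252.6 221.2]
lugf [252.4  66.9]
shift [-0.027  -0.      0.0393] turn -0.13 pos [0.5086 0.0285 0.2393] yaw -0.021 t 17.6 F [ 0.1  0.3 -0.5] q6 -0.02 open 0.0789
```

View pics/w6b.png

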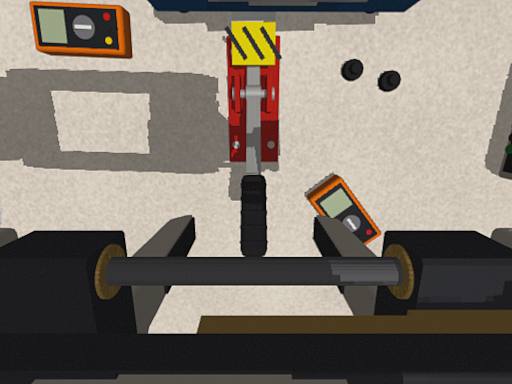

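The jack is standing under the lug with its handle straight out; the grip is at (254,215) and the plate is aligned. Next I close the jaws and go just above the grip.

>>> servo_tool(plan="-0.01 0 0.02 0; -0.01 0 0.04 0; -0.01 0 0.06 0; -0.01 0 0.066 0; -0.01 0 0.066 0; -0.01 0 0.066 0; -0.01 0 0.066 0; -0.01 0 0.066 0; -0.01 0 0.066 0; -0.01 0 0.066 0", grip=1)

```text
t: 18.43
tool_pos: [0.5091, 0.0195, 0.1745]
orientation: [2.241, 2.2, 0.002]
force: [0.1, -0.7, 0.4]
opening: 0.017
gripper_force: 0.0
```

```bash
python3 -c "
from h import *
to(.5085,-.0017,.1242,-.019)
to(.508,-.0157,.0767,-.019)"
```

```text
shift [-0.0212 -0.0003  0.0503] turn 0.03 pos [0.5091 0.0195 0.1745] yaw -0.018 t 18.43 F [ 0.1 -0.7  0.4] q6 -0.04 open 0.017
shift [-0.0352 -0.0006  0.0978] turn 0.03 pos [0.5091 0.0195 0.1745] yaw -0.018 t 18.43 F [ 0.1 -0.7  0.4] q6 -0.04 open 0.017
```

>>> servo_tool(plan="0 0 0.006 0; 0 0 0.012 0; -0.001 0 0.017 0; -0.003 0 0.021 0; -0.006 0 0.025 0; -0.009 0 0.029 0; -0.011 0 0.033 0; -0.014 0 0.037 0; -0.016 0 0.041 0; -0.018 0 0.045 0; -0.02 0 0.048 0; -0.021 0 0.05 0")

```text
t: 19.43
tool_pos: [0.5082, -0.0014, 0.1235]
orientation: [-2.242, -2.2, -0.001]
force: [-5.0, 3.9, 9.1]
opening: 0.0008
gripper_force: 5.5
```

```bash
python3 -c "
from h import *
to(.508,-.0157,.0767,-.019)"
```

```text
shift [-0.0143  0.      0.0468] turn 0.02 pos [ 0.5082 -0.0014  0.1235] yaw -0.019 t 19.43 F [-5.   3.9  9.1] q6 -0.09 open 0.0008
```

>>> servo_tool(plan="-0.002 0 0.004 0; -0.004 0 0.008 0; -0.005 0 0.012 0; -0.007 0 0.016 0; -0.008 0 0.02 0; -0.009 0 0.024 0; -0.01 0 0.028 0; -0.011 0 0.032 0; -0.012 0 0.036 0; -0.013 0 0.04 0; -0.014 0 0.044 0; -0.014 0 0.047 0")

```text
t: 20.43
tool_pos: [0.5079, -0.0151, 0.0775]
orientation: [-2.241, -2.201, -0.001]
force: [-7.8, 3.2, 14.9]
opening: 0.0003
gripper_force: 7.5
```

>>> servo_tool(plan="0 0 0.002 0; 0 0 0.004 0; 0 0 0.004 0; 0 0 0.004 0")

```text
t: 20.77
tool_pos: [0.508, -0.0153, 0.0753]
orientation: [-2.241, -2.201, 0.0]
force: [-15.7, 4.8, 29.7]
opening: 0.0005
gripper_force: 14.6
```

```bash
python3 -c "
from h import *
to(.508,-.0157,.0767,-.019)
c=snap('side','s4');a=cv2.convertScaleAbs(c['image'][110:350,190:490],alpha=1.6);cv2.imwrite('pics/s4b.png',cv2.resize(a,None,fx=2.4,fy=2.4,interpolation=cv2.INTER_CUBIC))
snap('wrist','w7')"
```

```text
shift [-0.0004 -0.     -0.0014] turn 0.05 pos [ 0.508  -0.0153  0.0753] yaw -0.018 t 20.77 F [-15.7   4.8  29.7] q6 -0.11 open 0.0005
```

>>> servo_tool(plan="0 -0.001 -0.001 0; 0 -0.001 -0.001 0; 0 -0.001 -0.001 0")

```text
t: 21.12
tool_pos: [0.5079, -0.0153, 0.076]
orientation: [2.241, 2.2, 0.002]
force: [-10.0, 3.4, 21.4]
opening: 0.0004
gripper_force: 10.5
```

```bash
python3 -c "
from h import *
s=status.read_state();print(s['force'].round(1),s['tool_pos'].round(4))
def an(f,T):
    h=cv2.cvtColor(np.load(f'pics/{f}.npz')['image'],cv2.COLOR_BGR2HSV)
    red=cv2.inRange(h,(0,150,50),(6,255,255))|cv2.inRange(h,(174,150,50),(180,255,255)); yel=cv2.inRange(h,(23,120,60),(34,255,255))
    for n,m,z in(('red',red,.006),('yel',yel,.06)):
        k,l,st,_=cv2.connectedComponentsWithStats(m);
        i=1+np.argmax(st[1:,4]);print(f,n,st[i])
        L=l==i; 
        for r in range(st[i][1],st[i][1]+st[i][3],max(1,st[i][3]//8)):
            c=np.where(L[r])[0]; print(r,c.min(),c.max(),ray(f,c.min(),r,z,T)[:2].round(4),ray(f,c.max(),r,z,T)[:2].round(4))
snap('wrist','w8');an('w8',wT('w8'))
"
```

```text
[-10.    3.4  21.4] [ 0.5079 -0.0153  0.076 ]
w8 red [ 267    0   35  139 4178]
0 281 301 [0.5317 0.1381] [0.5461 0.1379]
17 269 300 [0.523  0.1274] [0.5457 0.127 ]
34 268 300 [0.5222 0.1163] [0.546  0.1159]
51 268 299 [0.5222 0.1048] [0.5455 0.1044]
68 268 298 [0.5221 0.093 ] [0.545  0.0926]
85 268 298 [0.522  0.0808] [0.5453 0.0804]
102 267 297 [0.5212 0.0683] [0.5448 0.0679]
119 267 296 [0.5211 0.0554] [0.5443 0.055 ]
136 267 296 [0.521  0.0421] [0.5445 0.0416]
w8 yel [427 285   5   2   9]
285 427 430 [ 0.6309 -0.0608] [ 0.6331 -0.0609]
286 427 431 [ 0.6311 -0.0616] [ 0.6339 -0.0617]
```

```bash
python3 -c "
from h import *
snap('side','s5');g=lambda f:cv2.cvtColor(np.load(f'pics/{f}.npz')['image'],cv2.COLOR_BGR2GRAY)
M=R.from_euler('z',1.552).as_matrix();o=np.array([.5463,.3295,0])
W=lambda p:M@np.array(p)+o
def tip(p,a): # about rear feet x=.085
    p=np.array(p,float)-[.085,0,0];return np.array([p[0]*np.cos(a)+p[2]*np.sin(a),p[1],-p[0]*np.sin(a)+p[2]*np.cos(a)])+[.085,0,0]
P=[(-.047,-.11,.23),(-.047,.11,.23),(.103,-.11,.23),(-.047,-.11,.135)]
q=np.array([proj('s5',W(p)) for p in P],np.float32)
n,st,e=cv2.calcOpticalFlowPyrLK(g('side0'),g('s5'),q[:,None],None,winSize=(15,15))
for p,a,b in zip(P,q,n[:,0]): print((b-a).round(2),'pred lifted',(proj('s5',W(tip(p,.018/.2325)))-proj('s5',W(p))).round(2))
print(status.read_state()['force'])
"
```

```text
[9.19 1.73] pred lifted [10.52  2.06]
[8.72 0.86] pred lifted [9.58 0.58]
[7.97 4.21] pred lifted [9.51 4.97]
[6.78 0.21] pred lifted [6.03 0.53]
[-9.18380728  4.00685106 19.55162759]
```

The base has tipped about as predicted and the jack sits aligned, so I'm handing the job in.

```bash
python3 -c "
from plant import robot
print(robot.close_job())"
```

```text
the job is handed in; nothing more can be done
None
```

The job is handed in with no verdict returned: meter flat in the shut drawer, jack aligned under the lug, handle held down at its stop with about 20 N, and the base tipped about as far as predicted in the side camera; I viewed 12 pictures, two over your limit of 10.

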